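Set and lock a mortiser length stop

ROBOT

A 7-joint arm with a two-finger parallel gripper is mounted at the origin on the work surface. World frame = base frame: x ahead of the robot, y to its left, z up, the work surface at z = 0. Lengths are in mm, angles in rad, forces in N, time in s.
With the tool pointing down it reaches from about 350 to 900 mm from the base axis. Payload 8.1 kg.
Tool frame: the origin (TCP) lies between the finger pads; the fingertips stand 25 mm ahead of it and the grasp point (between the pads) lies 6 mm ahead of it; z points along the fingers, y is the direction in which the jaws open and shut (so a half turn about z gives the same grasp; the last joint's range is limited). The gripper opens to 92 mm and grips with 3 to 60 N. Pads are 19 mm wide; open, the fingers measure 130 mm over their backs; the gripper's body (75 mm by 190 mm) begins 47 mm behind the grasp point.
Start: joints at [-1.376, 0.434, 0.025, 1.573, -0.012, 1.134, -0.075], TCP at [183.413, 597.495, 251.742] pointing down, gripper open.
Joint ranges: [-2.62, 2.62], [-0.44, 2.09], [-1.27, 1.32], [0.08, 2.57], [-1.32, 4.46], [0.12, 2], [-2.74, 2.74]. Speed limits (rad/s): [2.22, 2.22, 3.01, 3.01, 3.14, 3.14, 3.14].

INTERFACE

Orientations are given as a unit quaternion [w, x, y, z].
In Python, from cell import sense, get_image, camera_params, order, look_for, landmark_of gives the robot as it stands.
- The arm moves only by the tool move_arm, never from a script. Its argument "moves" is a list that holds one entry, the list of rows, each a list of 7 numbers: the turn, a rotation vector about the tool's x, y, z in rad, then the shift along the tool's x, y, z in cm, then the closure, from -1 (fully open) to 1 (shut), so that 0 is half open. In form: [[[rx, ry, rz, tx, ty, tz, gripper], ...]]. A call has 1 to 20 rows; each row shifts and turns the commanded pose from where the row before left it, along the tool's axes as they then stand; what a row does not reach is not made up. A row lasts 1/12 s, in which the tool goes at most 41.7 mm and 7.16 degrees, less where a joint would pass 70% of its speed; a pose out of reach is approached as far as the arm can. A call with a gripper value outside its range is refused whole. The fingers move at their own pace and stop on an object; "force" is the grip in N (left out, the last holds). Time passes only in rows, so rows that do not move let the fingers close. It gives the time, the measured TCP pose, the force and the opening at its end, in the units of the state.
- sense(): the state, without advancing time (a new reading comes with each control period).
- get_image(name): name is "scene" or "top" or "wrist"; returns the picture (480x640x3 uint8, blue, green, red); there is no depth.
- camera_params(name): a dict with "fx", "fy", "cx", "cy" (pixels), "pose" (4x4, takes a point from camera to world coordinates); the wrist camera has in their place "T_tool_cam" (4x4, takes a point from camera to tool coordinates, whose origin is the TCP and whose axes are the flange's). Camera axes: x right, y down, z forward; pixel columns grow to the right and rows downward; lengths in mm; the calibration is good to about 2 mm. A picture is of the moment at which its call begins: read the wrist's pose just before it. camera_params takes no time and is no camera call.
- order.sign_off(): hands the job in, once; it reports no verdict.
Trained networks look in the newest picture that a camera, given by its name, has taken for a name from the list of things; names that differ only in an ending like _2 or _b are one class to them, and where a whole thing is asked for, a point or a joint stands for the part that bears it (a point fixed in the world has none). Each returns a list of dicts, best first, with "p" (0 to 1); they miss things now and then, are a little off and sometimes report something else, mostly with a low value. They report only what shows in the picture. A call takes as long as a camera call.
- look_for(query, camera): "uv" ([column, row] in pixels, amid what is visible of it).
- landmark_of(query, camera): "uv" ([column, row] in pixels: a listed point, or the origin of a listed thing).
The state is a dict: "clock": time; "joint_positions": joint angles; "qvel": joint speeds; "joint_efforts": joint torques, N m; "tool_pos": TCP position; "ee_rot": TCP orientation; "wrist_force": force on the tool from outside, world axes, zero at the start; "moment": the same for the moment, N m; "gripper_width": finger opening in mm.
Only numpy, scipy, OpenCV 4.12 (cv2) and the standard library are available. Lean on these libraries where they do the work, as an engineer would, in place of code of your own. Each camera call takes 0.05 s, during which the arm holds its last target.

TASK

On the mortiser stop with the orange knob, turn the knob until its white pointer points at the red mark on the dial. Then swing its lock ring clockwise by the black upright handle until it is tight against its stop, and let go. Tighten the ring only once the knob is on the mark, and leave the stop with the blue knob as it is.

Things in the scene. Friction and masses are not known exactly. Their poses are not given: they have to be found in the camera images.
- orange_knob (a joint): Angle of the orange knob of the stop to be set, rad, growing counterclockwise seen from above. 0 = its white pointer is exactly at the red mark on the dial (the dial also has a green mark at +2.09 and a yellow mark at -2.09). It turns freely from -2.4 to 2.4 with light friction (about 0.06 N m) and stays where it is left. The stop itself is a white casting 150 x 150 mm and 16 mm thick, bolted to the bench, with a dark dial 92 mm across on top.
- orange_grip (a point): Point on the knob's vertical axis at the middle height of its grip (64 mm above the bench). The grip is an upright bar 42 mm long, 14 mm thick, its top 77 mm above the bench and its lower edge 41 mm, standing on a disc 44 mm across; the dial's top is 33 mm above the bench. Its x axis runs along the bar towards the white pointer, z up; it turns with the knob. The lock ring turns about the same vertical axis.
- orange_ring (a joint): Angle of the lock ring under the dial of that stop, rad, growing clockwise seen from above. 0 = fully loose, 0.95 = tight, hard against its end stop. Light friction (0.12 N m, about 2 N at the handle); it stays where it is left.
- orange_handle (a point): Point on the axis of the lock ring's upright handle, 52 mm above the bench. The handle is a black round peg, 16 mm across, its top 68 mm above the bench, standing 75 mm out from the knob's axis on a flat arm (14 mm wide, top 27 mm above the bench) of the dark steel ring (106 mm across). It moves on a circle of 75 mm radius about the knob's axis. Its x axis points from the knob's axis outwards through the handle, z up.
- blue_pointer (a point): Outer end of the white pointer of the other stop's knob, 35 mm out from that knob's axis and 37 mm above the bench. That stop is alike in shape, marks and size, but its knob is blue; it is to be left as it is.
- blue_handle (a point): Point on the axis of the black upright handle of the other (blue-knobbed) stop's lock ring, 75 mm out from that knob's axis, 52 mm above the bench. To be left as it is.

How it is judged:
By the outcome, as a careful person would: the job done as asked, in the order asked, and still so for the second after the job is handed in, with the robot touching nothing.
It also fails if it takes over 50 s, if anything falls off the work surface, if the arm or the gripper's body presses on something with over 40 N, if the wrist force passes 120 N, or if a joint passes its speed limit or range.

## Working session

There is one attempt and no reset: what is moved stays moved. The work goes in short steps, Python scripts to look and compute and a tool call to move; the robot and the scene stay as the last step left them, time stands still between calls to the robot, and variables do not carry over. Pictures are saved under pics/ and viewed, and the job is handed in when it is done.

Besides the shell and the picture viewer there is one more tool, called after "Request:" by a JSON object that holds its "fn" and its "kwargs". move_arm: Moves the arm, as the interface text tells. Its arguments: {"type":"object","properties":{"moves":{"type":"array"},"force":{"type":"number"}},"required":["moves"]}

```bash
mkdir -p pics; ls; cat > h.py <<'E'
import numpy as np, cv2
from cell import sense, get_image, camera_params, order, look_for, landmark_of
from scipy.spatial.transform import Rotation as R
def cam(name,s=None):
    p=camera_params(name)
    if 'pose' in p: T=np.array(p['pose'])
    else:
        s=s or sense(); q=s['ee_rot']; T=np.eye(4); T[:3,:3]=R.from_quat([q[1],q[2],q[3],q[0]]).as_matrix(); T[:3,3]=s['tool_pos']; T=T@np.array(p['T_tool_cam'])
    return p,T
def ray(name,uv,z,s=None):
    p,T=cam(name,s); d=T[:3,:3]@np.array([(uv[0]-p['cx'])/p['fx'],(uv[1]-p['cy'])/p['fy'],1]); o=T[:3,3]
    return o+d*(z-o[2])/d[2]
def proj(name,P,s=None):
    p,T=cam(name,s); c=T[:3,:3].T@(np.array(P)-T[:3,3]); return np.array([p['fx']*c[0]/c[2]+p['cx'],p['fy']*c[1]/c[2]+p['cy']])
E
python3 - <<'E'
from h import *
s=sense(); print({k:np.round(v,3) for k,v in s.items()})
Z=dict(orange_grip=64,orange_handle=52,blue_pointer=37,blue_handle=52)
for c in ['scene','top','wrist']:
    cv2.imwrite(f'pics/{c}0.png',get_image(c))
    for n in Z:
        for r in landmark_of(n,c)[:2]: print(c,n,np.round(r['uv']),round(r['p'],2),np.round(ray(c,r['uv'],Z[n],s),1))
E
```

```text
pics
{'clock': np.float64(0.0), 'joint_positions': array([-1.376,  0.435,  0.025,  1.574, -0.012,  1.134, -0.075]), 'qvel': array([-0.001, -0.001,  0.002,  0.   , -0.001,  0.001,  0.   ]), 'joint_efforts': array([-0.0000e+00, -6.6787e+01,  9.8500e-01, -3.1445e+01, -6.1000e-02,
        4.3000e-02,  0.0000e+00]), 'tool_pos': array([183.308, 597.042, 250.931]), 'ee_rot': array([-0.   ,  0.148,  0.989, -0.001]), 'wrist_force': array([ 0.01 , -0.138, -0.08 ]), 'moment': array([ 0.007,  0.043, -0.052]), 'gripper_width': np.float64(91.585)}
scene orange_grip [448. 200.] 0.82 [575.8 257.1  64. ]
scene orange_handle [446. 230.] 0.73 [625.7 208.1  52. ]
scene blue_pointer [180. 296.] 0.66 [ 533.8 -206.7   37. ]
scene blue_handle [110. 325.] 0.78 [ 552.4 -301.7   52. ]
top orange_grip [160. 241.] 0.93 [577.8 256.2  64. ]
top orange_handle [194. 216.] 0.59 [620.4 203.1  52. ]
top blue_pointer [435. 260.] 0.84 [ 543.6 -201.    37. ]
top blue_handle [499. 256.] 0.7 [ 548.8 -303.7   52. ]
top blue_handle [194. 214.] 0.29 [624.5 203.4  52. ]
```

```bash
python3 - <<'E'
import cv2
a=cv2.imread('pics/top0.png');b=cv2.imread('pics/scene0.png')
o=cv2.hconcat([cv2.resize(a[180:310,100:230],(400,400),interpolation=2),cv2.resize(b[150:280,385:515],(400,400),interpolation=2)])
cv2.imwrite('pics/c0.png',o)
E
```

```text
(no output)
```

View pics/c0.png

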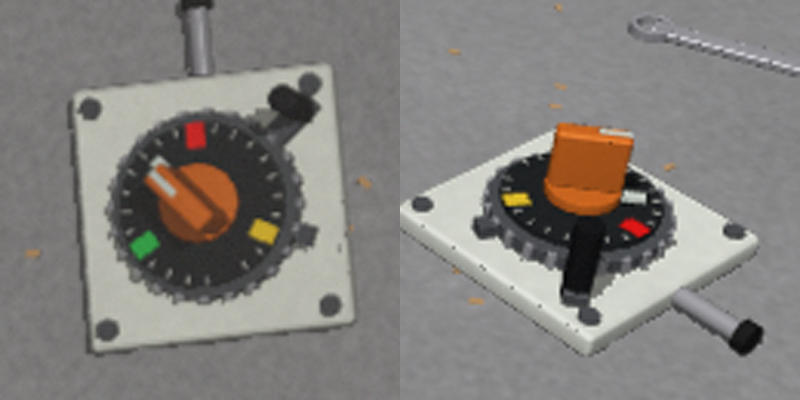

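View pics/top0.png

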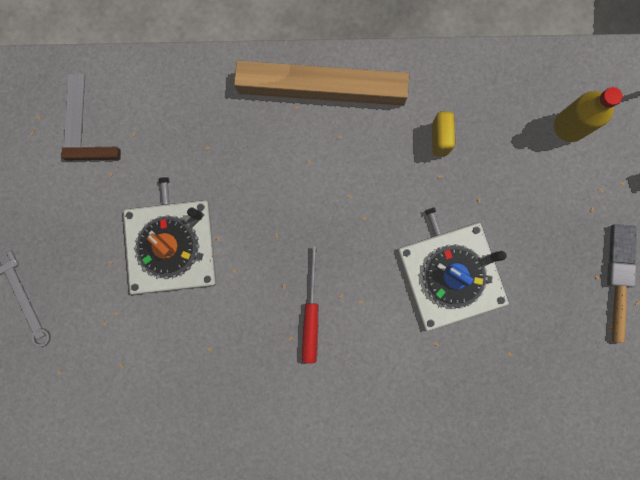

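View pics/scene0.png

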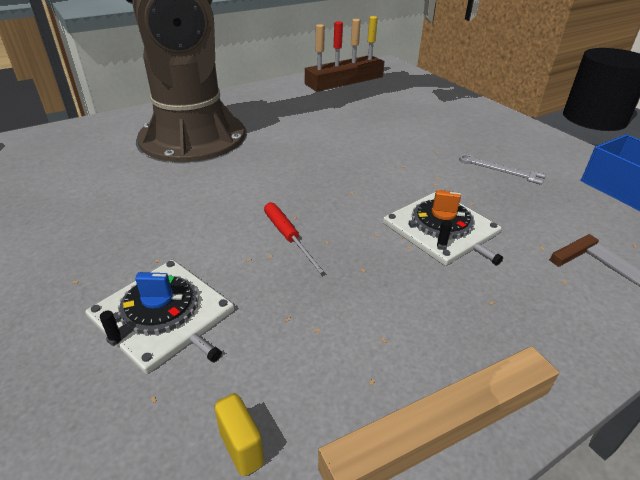

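The top view (up = +x, left = +y) shows the orange stop's red mark near crop (195,135). The pointer is near (155,165), and the handle is at the upper right near (290,102). Next I'll work out the angles.

```bash
python3 - <<'E'
from h import *
p=camera_params('wrist');print(np.round(p['T_tool_cam'],3),p['fx'],p['cx'])
f=lambda u,v:(100+u*130/400,180+v*130/400)
c=np.array([577,256.5])
for n,u,v,z in [('red',195,135,33),('green',145,245,33),('yellow',264,232,33),('ptrend',157,160,37),('barA',160,178,77),('barB',212,222,77)]:
    P=ray('top',f(u,v),z); print(n,P.round(1),np.degrees(np.arctan2(P[1]-c[1],P[0]-c[0])).round(1),np.linalg.norm(P[:2]-c).round(1))
s=sense();q=s['ee_rot'];print(R.from_quat([q[1],q[2],q[3],q[0]]).as_matrix().round(3))
im=get_image('top');hsv=cv2.cvtColor(im,cv2.COLOR_BGR2HSV)
pts={}
for n,lo,hi in [('red',(0,150,100),(5,255,255)),('red2',(174,150,100),(180,255,255)),('green',(50,120,80),(80,255,255)),('yellow',(20,140,120),(30,255,255))]:
    m=cv2.inRange(hsv,lo,hi);m[:205]=0;m[285:]=0;m[:,:125]=0;m[:,205:]=0
    y,x=np.nonzero(m); 
    if len(x): P=ray('top',(x.mean(),y.mean()),33.5);print(n,len(x),P.round(1),np.degrees(np.arctan2(P[1]-c[1],P[0]-c[0])).round(1))
E
```

```text
[[ 1.00000e-03 -9.70000e-01 -2.45000e-01  6.61480e+01]
 [ 1.00000e+00  1.00000e-03  0.00000e+00 -1.11000e+00]
 [ 0.00000e+00 -2.45000e-01  9.70000e-01 -1.32778e+02]
 [ 0.00000e+00  0.00000e+00  0.00000e+00  1.00000e+00]] 366.76760937779096 316.61493246423845
red [610.4 260.2  33. ] 6.3 33.6
green [549.3 287.   33. ] 132.2 41.2
yellow [555.8 220.8  33. ] -120.7 41.5
ptrend [596.2 280.   37. ] 50.8 30.3
barA [582.2 265.3  77. ] 59.3 10.2
barB [558.5 237.1  77. ] -133.6 26.8
[[-0.956  0.294  0.   ]
 [ 0.294  0.956  0.   ]
 [-0.     0.    -1.   ]]
red 54 [610.7 260.6  33.5] 7.0
green 54 [550.1 288.   33.5] 130.5
yellow 52 [557.  221.4  33.5] -119.7
```

The three marks put the axis at about (572.5, 256.5). Red is at about +6°, the pointer at about +45–50° and the handle at about -46°. I'll move over the knob at the current height and look with the wrist camera.

Request:
{"fn": "move_arm", "kwargs": {"moves": [[[0,0,0,-2.95,-1.325,0,0],[0,0,0,-2.95,-1.325,0,0],[0,0,0,-2.95,-1.325,0,0],[0,0,0,-2.95,-1.325,0,0],[0,0,0,-2.95,-1.325,0,0],[0,0,0,-2.95,-1.325,0,0],[0,0,0,-2.95,-1.325,0,0],[0,0,0,-2.95,-1.325,0,0],[0,0,0,-2.95,-1.325,0,0],[0,0,0,-2.95,-1.325,0,0],[0,0,0,-2.95,-1.325,0,0],[0,0,0,-2.95,-1.325,0,0],[0,0,0,-2.95,-1.325,0,0],[0,0,0,-2.95,-1.325,0,0],[0,0,0,-2.95,-1.325,0,0],[0,0,0,-2.95,-1.325,0,0],[0,0,0,0,0,0,0]]], "force": 15}}

```text
clock: 2.22
tool_pos: [577.4, 249.2, 251.8]
ee_rot: [0.002, 0.153, 0.988, -0.002]
wrist_force: [-0.2, -0.9, 0.2]
gripper_width: 45.9
```

```bash
python3 - <<'E'
from h import *
s=sense(); print(s['tool_pos'],s['ee_rot'],s['joint_positions'])
im=get_image('wrist');cv2.imwrite('pics/w1.png',im)
Z=dict(orange_grip=64,orange_handle=52)
for n in Z:
    for r in landmark_of(n,'wrist')[:2]: print(n,np.round(r['uv']),round(r['p'],2),np.round(ray('wrist',r['uv'],Z[n],s),1))
hsv=cv2.cvtColor(im,cv2.COLOR_BGR2HSV)
for n,lo,hi in [('red',(0,180,100),(4,255,255)),('red2',(174,150,100),(180,255,255)),('green',(50,120,80),(80,255,255)),('yellow',(20,140,120),(30,255,255))]:
    m=cv2.inRange(hsv,lo,hi);y,x=np.nonzero(m)
    if len(x): print(n,len(x),np.median(x),np.median(y),ray('wrist',(np.median(x),np.median(y)),33.5,s).round(1))
E
```

```text
[577.44366316 249.23502992 251.82899538] [ 0.00188144  0.15268011  0.98827268 -0.00153163] [-0.61990499  0.4402697   0.18311855  1.57430755 -0.08062722  1.13338477
  0.84443514]
orange_grip [326. 209.] 0.66 [570.8 258.4  64. ]
orange_handle [289. 276.] 0.77 [624.6 205.1  52. ]
red 3098 35.0 129.0 [424.7  23.9  33.5]
red2 13 340.0 244.0 [614.2 260.3  33.5]
green 185 348.0 172.0 [548.8 287.7  33.5]
yellow 358 283.0 305.0 [659.5 185.1  33.5]
```

View pics/w1.png

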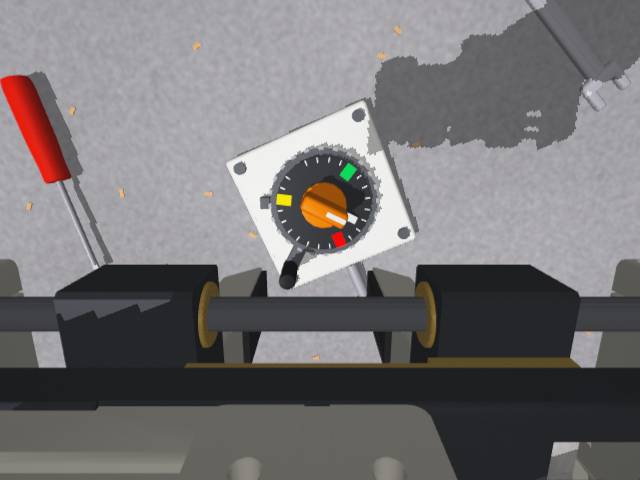

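The wrist view shows the knob at (325,205), the red mark at (339,239) and green at (348,172). Yellow is at (284,200), the pointer tip at (351,219) and the handle at (289,275). Now I'll measure the angles precisely.

```bash
python3 - <<'E'
from h import *
s=sense();im=cv2.imread('pics/w1.png')
cv2.imwrite('pics/w1c.png',cv2.resize(im[140:260,260:390],(780,720),interpolation=2)[:600])
hsv=cv2.cvtColor(im,cv2.COLOR_BGR2HSV)
M=np.zeros(im.shape[:2],np.uint8);cv2.circle(M,(324,202),47,255,-1)
P={}
for n,lo,hi in [('red',(0,230,100),(4,255,255)),('green',(50,120,80),(80,255,255)),('yellow',(24,140,120),(32,255,255)),('white',(0,0,180),(180,40,255)),('orange',(8,150,60),(20,255,255))]:
    m=cv2.inRange(hsv,lo,hi)&M
    k,l,st,ce=cv2.connectedComponentsWithStats(m)
    for i in range(1,k):
        if st[i,4]>25: P[n]=ray('wrist',ce[i],37 if n=='white' else 33.5,s); print(n,st[i],ce[i].round(1),P[n].round(1))
c=(P['red']+P['green']+P['yellow'])/3; print('c',c)
for n in P: d=P[n]-c; print(n,np.degrees(np.arctan2(d[1],d[0])).round(1),np.hypot(*d[:2]).round(1))
E
```

```text
red [332 232  14  15 124] [338.4 239. ] [602.7 268.5  33.5]
green [340 163  17  19 185] [347.7 171.7] [542.1 295.2  33.5]
yellow [277 194  15  12 153] [284.2 199.4] [549.6 229.6  33.5]
white [326 212  20  13  90] [335.6 218. ] [580.9 271.8  37. ]
white [348 213   9  11  64] [351.5 218.3] [585.6 286.4  37. ]
orange [ 300  182   48   47 1639] [323.5 204.7] [565.6 264.2  33.5]
c [564.81845505 264.42708519  33.5       ]
red 6.1 38.1
green 126.4 38.2
yellow -113.6 38.0
white 46.6 30.3
orange -15.1 0.8
```

View pics/w1c.png

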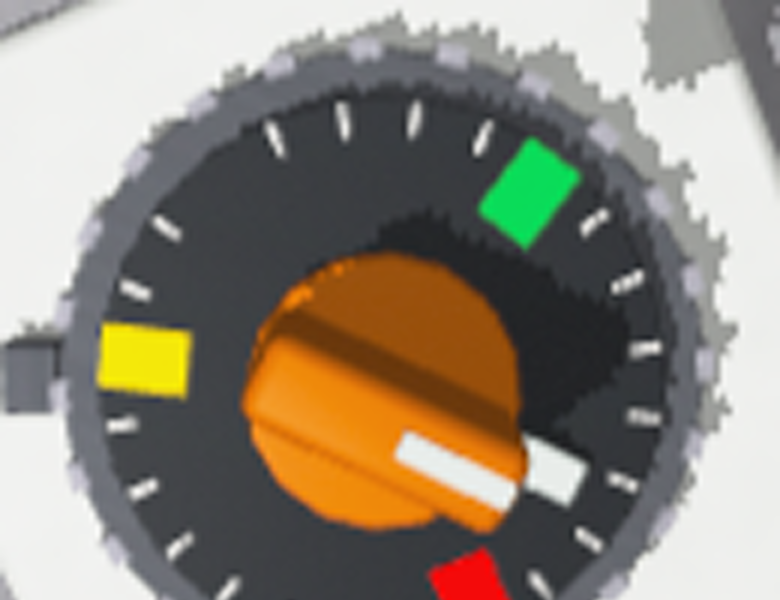

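```bash
cat >> h.py <<'E'
def measure(tag,cen=None,rad=47):
    s=sense(); im=get_image('wrist'); cv2.imwrite(f'pics/{tag}.png',im); print('tcp',s['tool_pos'].round(1) if hasattr(s['tool_pos'],'round') else s['tool_pos'],s['ee_rot'],'qv',np.abs(s['qvel']).max(),'clk',s['clock'])
    hsv=cv2.cvtColor(im,cv2.COLOR_BGR2HSV)
    cen=proj('wrist',[570,258,35],s) if cen is None else cen
    M=np.zeros(im.shape[:2],np.uint8);cv2.circle(M,(int(cen[0]),int(cen[1])),rad,255,-1)
    P={}
    for n,lo,hi in [('red',(0,230,100),(4,255,255)),('green',(50,120,80),(80,255,255)),('yellow',(24,140,120),(32,255,255)),('white',(0,0,180),(180,40,255))]:
        m=cv2.inRange(hsv,lo,hi)&M
        k,l,st,ce=cv2.connectedComponentsWithStats(m)
        for i in range(1,k):
            if st[i,4]>25:
                P[n+(str(i) if n=='white' else '')]=ray('wrist',ce[i],37 if n=='white' else 33.5,s)
    c=(P['red']+P['green']+P['yellow'])/3; print('c',c)
    for n in P: d=P[n]-c; print(n,np.degrees(np.arctan2(d[1],d[0])).round(1),np.hypot(*d[:2]).round(1))
    for r in landmark_of('orange_handle','wrist')[:1]:
        d=ray('wrist',r['uv'],52,s)-c; print('handle',r['p'],np.degrees(np.arctan2(d[1],d[0])).round(1),np.hypot(*d[:2]).round(1))
E
python3 - <<'E'
from h import *
measure('w2')
E
```

```text
tcp [572.3 256.3 251.5] [-2.73819007e-04  1.48739161e-01  9.88876420e-01  1.13295844e-04] qv 0.02425029638577329 clk 2.3667
c [570.89172583 256.47748894  33.5       ]
red 5.7 38.1
green 125.9 38.3
yellow -114.0 38.1
white13 21.1 18.1
white14 46.4 30.1
handle 0.75 -45.9 72.4
```

Request:
{"fn": "move_arm", "kwargs": {"moves": [[[0,0,-0.1108,0,0,1.0,0],[0,0,-0.1108,0,0,1.0,0],[0,0,-0.1108,0,0,1.0,0],[0,0,-0.1108,0,0,1.0,0],[0,0,-0.1108,0,0,1.0,0],[0,0,-0.1108,0,0,1.0,0],[0,0,-0.1108,0,0,1.0,0],[0,0,-0.1108,0,0,1.0,0],[0,0,-0.1108,0,0,1.0,0],[0,0,-0.1108,0,0,1.0,0],[0,0,0,0,0,0,0],[0,0,0,0,0,0,0],[0,0,0,0,0,0,0]]]}}

```text
clock: 3.55
tool_pos: [572.2, 257.2, 152.4]
ee_rot: [0.0, -0.393, 0.92, 0.0]
wrist_force: [0.2, -0.6, 0.9]
gripper_width: 45.9
```

```bash
python3 - <<'E'
from h import *
s=sense();q=s['ee_rot'];M=R.from_quat([q[1],q[2],q[3],q[0]]).as_matrix();print(s['tool_pos'],M.round(3),np.degrees(np.arctan2(M[1,1],M[0,1])))
print((M.T@(np.array([571.5,256.6,70])-s['tool_pos'])).round(1), s['joint_positions'].round(2))
cv2.imwrite('pics/w3.png',get_image('wrist'))
E
```

```text
[572.24716693 257.1651266  152.43294412] [[-0.691 -0.723  0.001]
 [-0.723  0.691  0.001]
 [-0.001  0.    -1.   ]] 136.26888352444445
[ 1.   0.1 82.4] [-0.44  0.53 -0.1   1.67  0.06  0.94  1.82]
```

View pics/w3.png

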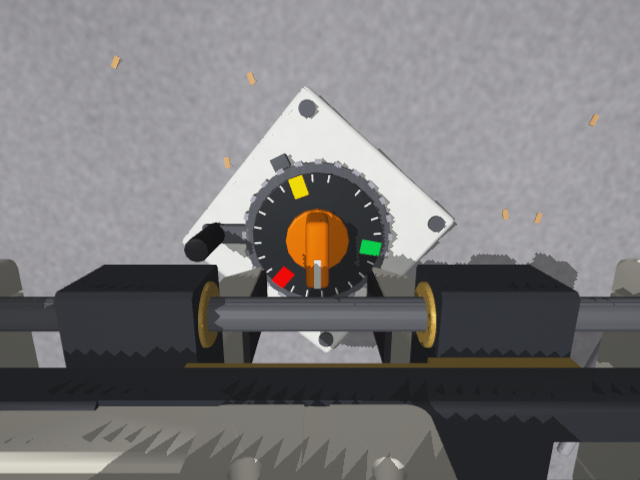

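The bar sits at columns 305–328, vertical and centred between the jaws. I'll go down and close.

Request:
{"fn": "move_arm", "kwargs": {"moves": [[[0,0,0,0.05,0,1.37,0],[0,0,0,0.05,0,1.37,0],[0,0,0,0,0,1.37,0],[0,0,0,0,0,1.37,0],[0,0,0,0,0,1.37,0],[0,0,0,0,0,1.37,0],[0,0,0,0,0,0,0],[0,0,0,0,0,0,0],[0,0,0,0,0,0,1],[0,0,0,0,0,0,1],[0,0,0,0,0,0,1],[0,0,0,0,0,0,1],[0,0,0,0,0,0,1],[0,0,0,0,0,0,1],[0,0,0,0,0,0,1],[0,0,0,0,0,0,1]]], "force": 15}}

```text
clock: 4.93
tool_pos: [571.3, 256.3, 70.0]
ee_rot: [0.0, -0.394, 0.919, 0.0]
wrist_force: [-3.7, 0.7, 5.8]
gripper_width: 13.8
```

Request:
{"fn": "move_arm", "kwargs": {"moves": [[[0,0,0.0707,0,0,0,1],[0,0,0.0707,0,0,0,1],[0,0,0.0707,0,0,0,1],[0,0,0.0707,0,0,0,1],[0,0,0.0707,0,0,0,1],[0,0,0.0707,0,0,0,1],[0,0,0.0707,0,0,0,1],[0,0,0.0707,0,0,0,1],[0,0,0.0707,0,0,0,1],[0,0,0.0707,0,0,0,1],[0,0,0,0,0,0,1],[0,0,0,0,0,0,1],[0,0,0,0,0,0,1],[0,0,0,0,0,0,1]]]}}

```text
clock: 6.1
tool_pos: [571.0, 256.9, 70.0]
ee_rot: [-0.0, -0.052, 0.999, 0.001]
wrist_force: [-4.4, 2.5, 6.1]
gripper_width: 14.0
```

```bash
python3 - <<'E'
from h import *
s=sense();q=s['ee_rot'];M=R.from_quat([q[1],q[2],q[3],q[0]]).as_matrix();print(s['tool_pos'],np.degrees(np.arctan2(M[1,1],M[0,1])),s['wrist_force'],s['moment'])
cv2.imwrite('pics/w4.png',get_image('wrist'))
t=get_image('top');cv2.imwrite('pics/t4.png',cv2.resize(t[180:310,100:230],(520,520),interpolation=2))
E
```

```text
[570.98669816 256.94714964  69.9581449 ] 95.97382712403612 [-4.39599002  2.46757759  6.05418852] [ 0.65345827  0.98436677 -0.00911076]
```

View pics/w4.png

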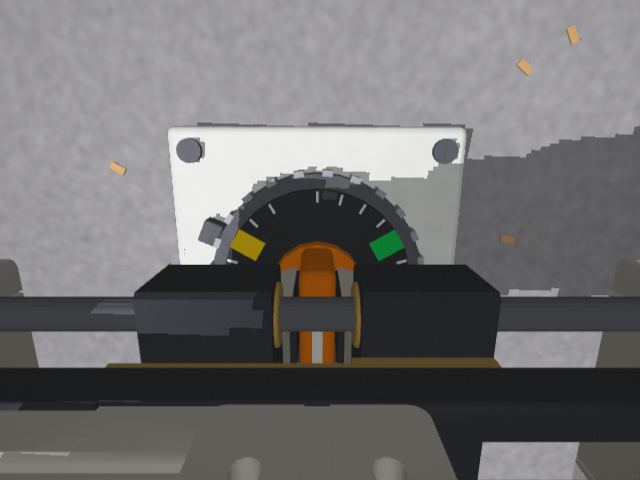

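The yellow mark (247,244) and green mark (387,246) sit symmetrically about the bar's column 317, so the knob looks set. I'll open, rise and check.

Request:
{"fn": "move_arm", "kwargs": {"moves": [[[0,0,0,0,0,0,0],[0,0,0,0,0,0,0],[0,0,0,0,0,0,0],[0,0,0,0,0,0,0],[0,0,0,0,0,0,0],[0,0,0,0,0,-1.0,0],[0,0,0,0,0,-2.0,0],[0,0,0,0,0,-2.5,0],[0,0,0,0,0,-2.5,0],[0,0,0,0,0,-2.5,0],[0,0,0,0,0,-2.5,0],[0,0,0,0,0,-2.5,0],[0,0,0,0,0,-2.5,0],[0,0,0,0,0,0,0],[0,0,0,0,0,0,0],[0,0,0,0,0,0,0]]]}}

```text
clock: 7.53
tool_pos: [571.4, 255.4, 249.5]
ee_rot: [-0.0, -0.052, 0.999, -0.0]
wrist_force: [0.3, 0.0, 0.3]
gripper_width: 45.6
```

```bash
python3 - <<'E'
from h import *
measure('w5')
a=cv2.imread('pics/w5.png');cv2.imwrite('pics/w5c.png',cv2.resize(a[130:270,240:400],(800,600*7//6))[:600])
E
```

```text
tcp [571.4 255.4 249.5] [-9.12839375e-05 -5.15146752e-02  9.98672233e-01 -1.95203454e-05] qv 0.017989276817634896 clk 7.5333
c [571.72890541 256.72582567  33.5       ]
red 5.4 39.7
green 127.1 38.8
yellow -115.0 38.3
white14 5.2 22.9
handle 0.69 -47.2 71.1
```

View pics/w5.png

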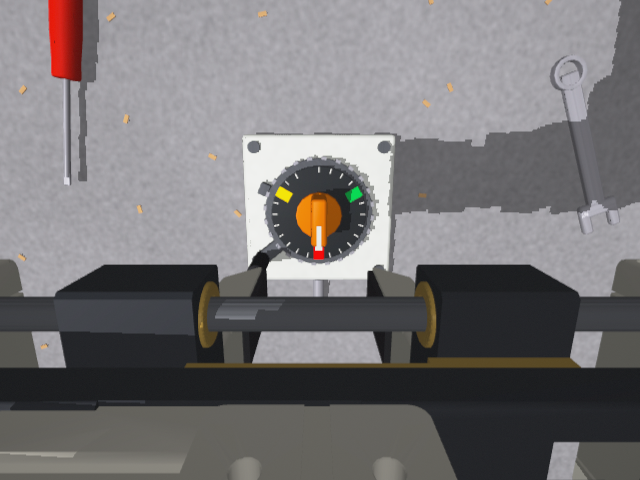

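View pics/w5c.png

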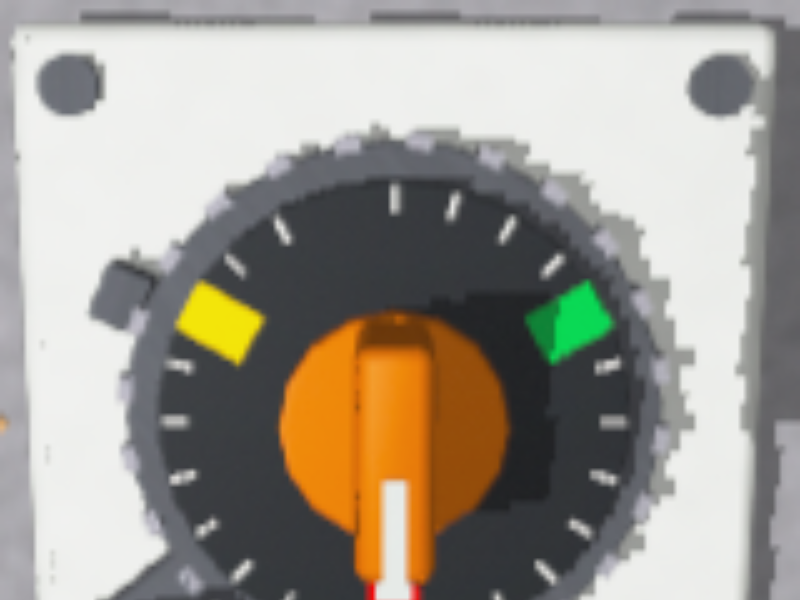

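```bash
python3 - <<'E'
from h import *
for c in ['top','scene']:
    get_image(c); r=landmark_of('orange_handle',c)[0]; P=ray(c,r['uv'],52); d=P-[571.5,256.7,0]; print(c,P,r['p'],np.degrees(np.arctan2(d[1],d[0])),np.hypot(d[0],d[1]))
s=sense();q=s['ee_rot'];M=R.from_quat([q[1],q[2],q[3],q[0]]).as_matrix();
a=np.radians(-46);T=np.array([571.5+75*np.cos(a),256.7+75*np.sin(a),58]);print(T,s['tool_pos'],M.round(3))
# after rotation of y to 44deg (rz=+...)
ya=np.degrees(np.arctan2(M[1,1],M[0,1]));print(ya,np.radians(ya-44))
print('shift in tool now',M.T@(T-s['tool_pos']))
E
```

```text
top [620.97966214 206.95220998  52.        ] 0.91 -45.15482165508954 70.16466046286173
scene [627.16128228 207.94963891  52.        ] 0.6 -41.21316287078826 73.99172962011295
[623.59937778 202.74951497  58.        ] [571.42849488 255.42620978 248.75452489] [[-0.995 -0.103 -0.001]
 [-0.103  0.995 -0.001]
 [ 0.001 -0.001 -1.   ]]
95.90892147315238 0.9059815908656943
shift in tool now [-46.70822022 -57.66011585 190.72906744]
```

The pointer lies on the red mark. Next I'll move above the handle and turn so the jaws straddle the peg tangentially.

Request:
{"fn": "move_arm", "kwargs": {"moves": [[[0,0,0,-1.56,-1.92,0,0],[0,0,0,-1.56,-1.92,0,0],[0,0,0,-1.55,-1.92,0,0],[0,0,0.0906,0,0,1.2,0],[0,0,0.0906,0,0,1.2,0],[0,0,0.0906,0,0,1.2,0],[0,0,0.0906,0,0,1.2,0],[0,0,0.0906,0,0,1.2,0],[0,0,0.0906,0,0,1.2,0],[0,0,0.0906,0,0,1.2,0],[0,0,0.0906,0,0,1.2,0],[0,0,0.0906,0,0,1.2,0],[0,0,0.0906,0,0,1.2,0],[0,0,0,0,0,0,0],[0,0,0,0,0,0,0],[0,0,0,0,0,0,0]]]}}

```text
clock: 9.17
tool_pos: [624.4, 203.1, 130.0]
ee_rot: [0.0, 0.389, 0.921, 0.0]
wrist_force: [-0.1, -0.2, 0.0]
gripper_width: 45.6
```

```bash
python3 - <<'E'
from h import *
s=sense();q=s['ee_rot'];M=R.from_quat([q[1],q[2],q[3],q[0]]).as_matrix();print(s['tool_pos'],np.degrees(np.arctan2(M[1,1],M[0,1])))
im=get_image('wrist');cv2.imwrite('pics/w6.png',im)
print((M.T@(np.array([623.6,202.75,58])-s['tool_pos'])).round(1), s['joint_positions'].round(2))
for r in landmark_of('orange_handle','wrist'): 
    P=ray('wrist',r['uv'],52,s);d=P-[571.5,256.7,0]; print(P,r,np.degrees(np.arctan2(d[1],d[0])),np.hypot(d[0],d[1]))
E
```

```text
[624.37727117 203.14935769 129.99447973] 44.17308956366325
[ 0.3 -0.9 72. ] [-0.62  0.61  0.34  1.64 -0.24  0.93  0.59]
[624.33251055 203.6987131   52.        ] {'uv': [319.2, 255.0], 'p': 0.95} -45.09137123343893 74.83589101246244
```

View pics/w6.png

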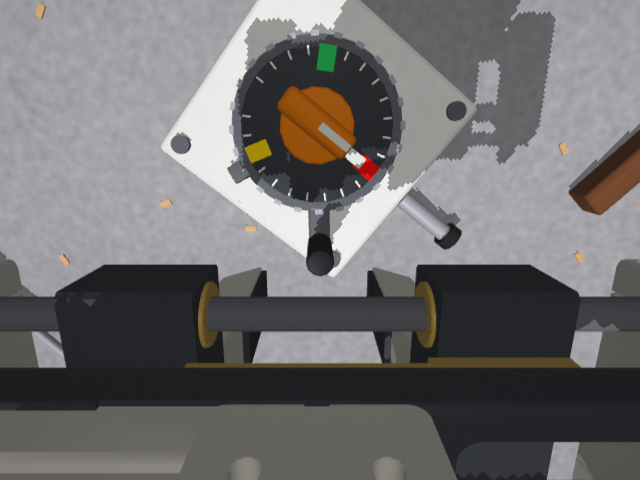

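The handle is centred between the jaws at (320,255), and the pointer is on red. I'll go down and close lightly.

Request:
{"fn": "move_arm", "kwargs": {"moves": [[[0,0,0,0.05,-0.05,1.2,0],[0,0,0,0,0,1.2,0],[0,0,0,0,0,1.2,0],[0,0,0,0,0,1.2,0],[0,0,0,0,0,1.2,0],[0,0,0,0,0,1.2,0],[0,0,0,0,0,0,0],[0,0,0,0,0,0,1],[0,0,0,0,0,0,1],[0,0,0,0,0,0,1],[0,0,0,0,0,0,1],[0,0,0,0,0,0,1],[0,0,0,0,0,0,1],[0,0,0,0,0,0,1]]], "force": 10}}

```text
clock: 10.43
tool_pos: [624.1, 203.3, 58.2]
ee_rot: [0.001, 0.391, 0.92, 0.001]
wrist_force: [0.7, 1.0, 2.3]
gripper_width: 15.7
```

Request:
{"fn": "move_arm", "kwargs": {"moves": [[[0,0,0.05,0.01,-0.375,0,1],[0,0,0.05,0.01,-0.375,0,1],[0,0,0.05,0.01,-0.375,0,1],[0,0,0.05,0.01,-0.375,0,1],[0,0,0.05,0.01,-0.375,0,1],[0,0,0.05,0.01,-0.375,0,1],[0,0,0.05,0.01,-0.375,0,1],[0,0,0.05,0.01,-0.375,0,1],[0,0,0.05,0.01,-0.375,0,1],[0,0,0.05,0.01,-0.375,0,1],[0,0,0,0,0,0,1],[0,0,0,0,0,0,1]]]}}

```text
clock: 11.43
tool_pos: [591.4, 184.7, 58.1]
ee_rot: [0.0, 0.606, 0.796, 0.0]
wrist_force: [0.4, -2.1, 6.3]
gripper_width: 15.3
```

```bash
cat >> h.py <<'E'
def st():
    s=sense();q=s['ee_rot'];M=R.from_quat([q[1],q[2],q[3],q[0]]).as_matrix();d=s['tool_pos']-np.array([571.5,256.7,0])
    print('ang',np.degrees(np.arctan2(d[1],d[0])),'r',np.hypot(d[0],d[1]),'y',np.degrees(np.arctan2(M[1,1],M[0,1])),'F tool',M.T@s['wrist_force'],s['gripper_width'],s['clock'])
E
python3 -c "
from h import *
st()"
```

```text
ang -74.56790494232197 r 74.65993527153363 y 15.426607458758452 F tool [-2.08669965 -0.14292034 -6.31521969] 15.328646700425496 11.4333
```

Request:
{"fn": "move_arm", "kwargs": {"moves": [[[0,0,0.05,0.01,-0.375,0,1],[0,0,0.05,0.01,-0.375,0,1],[0,0,0.05,0.01,-0.375,0,1],[0,0,0.05,0.01,-0.375,0,1],[0,0,0.05,0.01,-0.375,0,1],[0,0,0.05,0.01,-0.375,0,1],[0,0,0.05,0.01,-0.375,0,1],[0,0,0.025,0,-0.19,0,1],[0,0,0,0,0,0,1],[0,0,0,0,0,0,1]]]}}

```text
clock: 12.27
tool_pos: [567.1, 182.7, 58.4]
ee_rot: [0.002, 0.743, 0.669, 0.003]
wrist_force: [12.6, 0.3, -5.7]
gripper_width: 16.1
```

```bash
python3 -c "
from h import *
st()"
```

```text
ang -93.41705213335258 r 74.119088426872 y -6.0463380952995704 F tool [ 1.60094053 12.4264729   5.77070095] 16.08876618100855 12.2667
```

Resistance has risen to 12 N, which suggests the stop. I'll push a little further to confirm.

Request:
{"fn": "move_arm", "kwargs": {"moves": [[[0,0,0,0,-0.2,0,1],[0,0,0,0,-0.2,0,1],[0,0,0,0,-0.1,0,1],[0,0,0,0,0,0,1],[0,0,0,0,0,0,1],[0,0,0,0,0,0,1]]], "force": 20}}

```text
clock: 12.77
tool_pos: [566.7, 182.8, 58.7]
ee_rot: [0.006, 0.744, 0.669, 0.006]
wrist_force: [30.0, -0.1, -22.3]
gripper_width: 15.7
```

```bash
python3 - <<'E'
from h import *
st()
cv2.imwrite('pics/w7.png',get_image('wrist'))
E
```

```text
ang -93.71728828733414 r 74.07662998347888 y -6.088128519587807 F tool [ 3.02803113 29.44433594 22.74176539] 15.739169023465092 12.7667
```

View pics/w7.png

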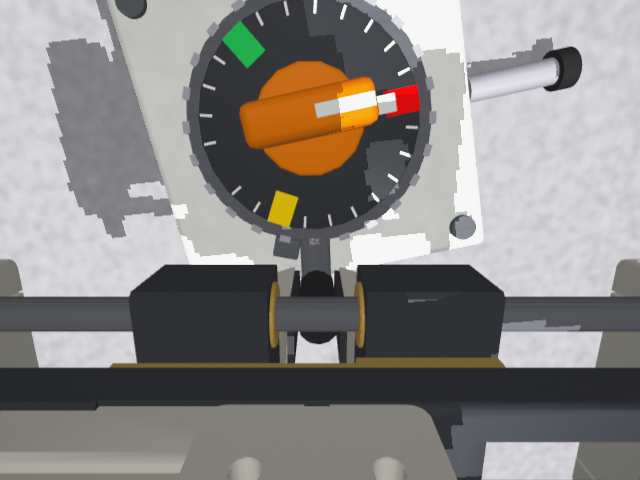

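The angle held at -93.7° while the force rose to 30 N, and the ring's arm is against the nub at (287,247), so it's hard on the stop. The pointer is still on red. I'll relax, open and rise.

Request:
{"fn": "move_arm", "kwargs": {"moves": [[[0,0,0,0,0.2,0,1],[0,0,0,0,0.2,0,1],[0,0,0,0,0.1,0,1],[0,0,0,0,0,0,1],[0,0,0,0,0,0,0],[0,0,0,0,0,0,0],[0,0,0,0,0,0,0],[0,0,0,0,0,0,0],[0,0,0,0,0,0,0],[0,0,0,0,0,-1,0],[0,0,0,0,0,-2,0],[0,0,0,0,0,-2,0],[0,0,0,0,0,-2,0],[0,0,0,0,0,-2,0],[0,0,0,0,0,-2,0],[0,0,0,0,0,-2,0],[0,0,0,0,0,0,0],[0,0,0,0,0,0,0],[0,0,0,0,0,0,0]]], "force": 10}}

```text
clock: 14.4
tool_pos: [562.7, 182.6, 187.4]
ee_rot: [-0.0, 0.744, 0.668, -0.0]
wrist_force: [0.3, 0.0, -0.6]
gripper_width: 46.0
```

```bash
python3 - <<'E'
from h import *
st(); 
try: measure('w8',rad=55)
except Exception as e: print(e)
Z=dict(blue_pointer=37,blue_handle=52,orange_handle=52)
cv2.imwrite('pics/t8.png',get_image('top'))
for n in Z:
    for r in landmark_of(n,'top')[:1]: print(n,r['p'],ray('top',r['uv'],Z[n]).round(1))
E
```

```text
ang -96.76809221131468 r 74.61446961655896 y -6.121884918117606 F tool [0.03958089 0.26611834 0.59043192] 46.03728788870301 14.4
tcp [562.7 182.6 187.4] [-2.50666575e-04  7.43856102e-01  6.68339744e-01 -1.50359373e-04] qv 0.01671510944183785 clk 14.4
c [571.5216502  256.66128281  33.5       ]
red 5.2 37.1
green 127.0 36.6
yellow -114.7 35.9
white2 0.5 27.6
handle 0.66 -94.8 74.7
blue_pointer 0.65 [ 539.7 -201.9   37. ]
orange_handle 0.49 [565.  185.6  52. ]
```

View pics/w8.png

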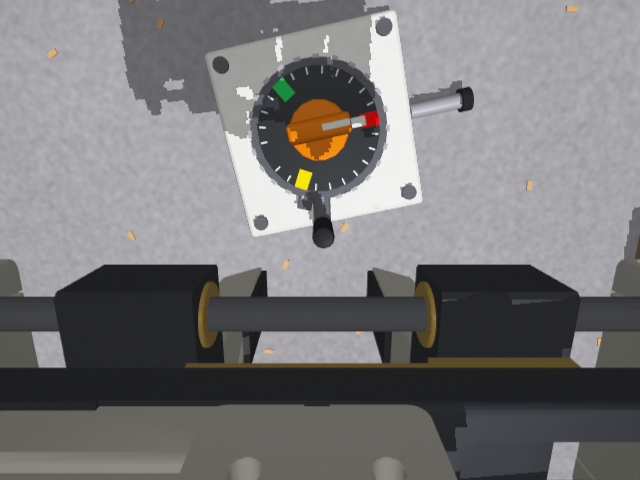

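```bash
python3 - <<'E'
from h import *
a=cv2.imread('pics/w8.png');cv2.imwrite('pics/w8c.png',cv2.resize(a[50:200,240:400],(640,600),interpolation=2))
b=cv2.imread('pics/t8.png');a=cv2.imread('pics/top0.png')
cv2.imwrite('pics/b8.png',cv2.hconcat([cv2.resize(i[200:340,390:520],(370,400)) for i in(a,b)]))
E
```

```text
(no output)
```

View pics/w8c.png

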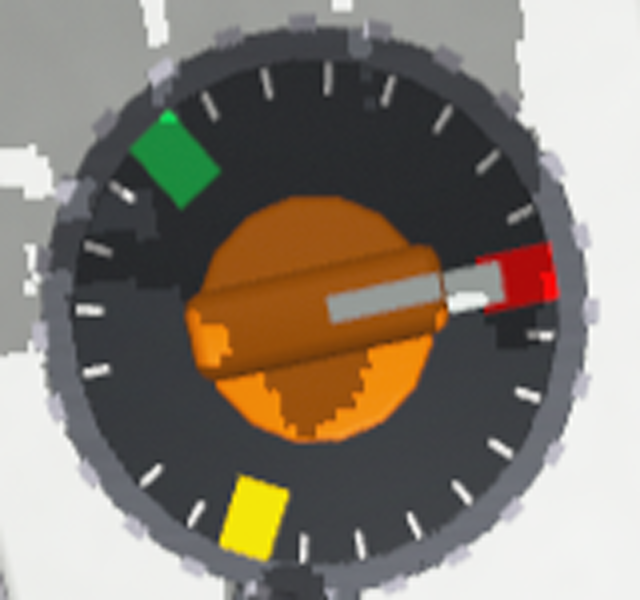

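View pics/b8.png

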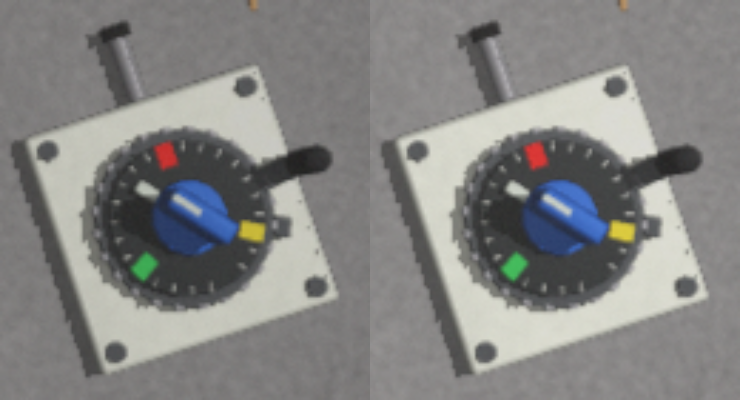

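The knob is on red and the blue stop is unchanged. The ring travelled about 0.85 rad by my measure rather than 0.95, so I need to rule out a finger having stalled on the nub.

```bash
python3 - <<'E'
from h import *
a=cv2.imread('pics/w8.png');cv2.imwrite('pics/w8d.png',cv2.resize(a[165:255,270:370],(800,720),interpolation=2)[:600])
s=sense()
for ang in (-93.7,-94.8,-99.7,-45.3-54.4):
    A=np.radians(ang);print(ang,[proj('wrist',[571.5+r*np.cos(A),256.7+r*np.sin(A),z],s).round(1) for r,z in((75,68),(75,27),(60,27))])
b=get_image('scene');p=proj('scene',[571,185,40]).astype(int);print(p)
cv2.imwrite('pics/s8.png',cv2.resize(b[p[1]-60:p[1]+40,p[0]-60:p[0]+70],(780,600),interpolation=2))
E
```

```text
-93.7 [array([323.2, 237.2]), array([322.4, 224.7]), array([321.7, 206.6])]
-94.8 [array([321.2, 237.3]), array([320.6, 224.8]), array([320.3, 206.6])]
-99.7 [array([312.2, 237.1]), array([312.8, 224.6]), array([313.9, 206.5])]
-99.69999999999999 [array([312.2, 237.1]), array([312.8, 224.6]), array([313.9, 206.5])]
[412 222]
```

View pics/w8d.png

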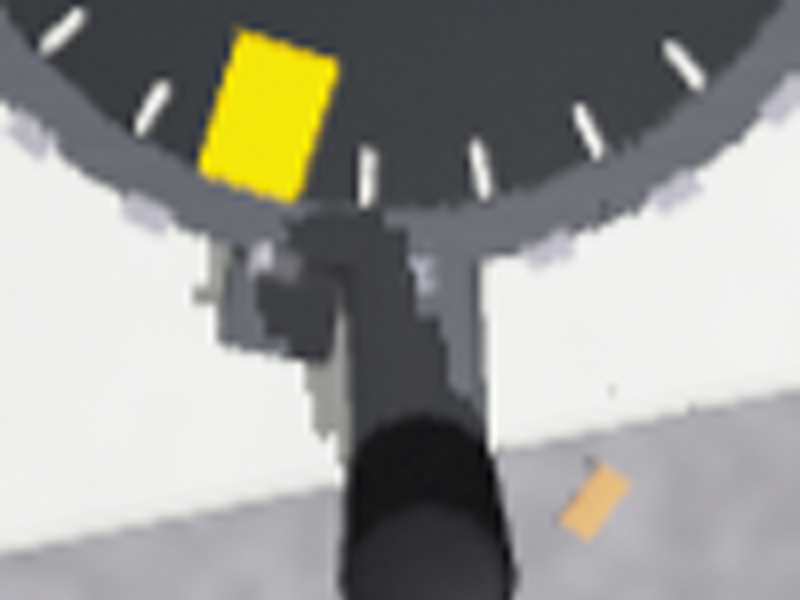

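View pics/s8.png

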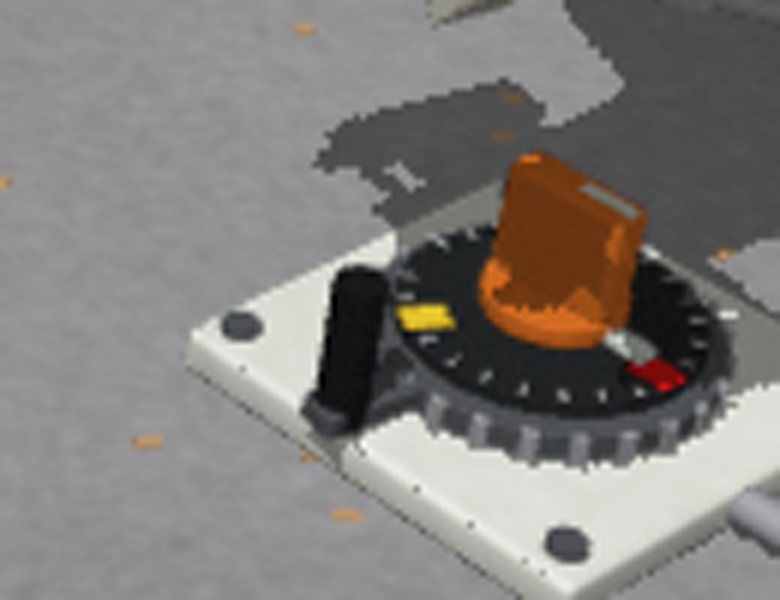

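The arm visibly reaches the nub, with a gap of 1 px or less, but a finger touching the nub could also explain the stall. To check, I'll push the peg from the trailing side with closed fingers, well away from the nub.

Request:
{"fn": "move_arm", "kwargs": {"moves": [[[0,0,0,0,1.88,0,1],[0,0,0,0,1.88,0,1],[0,0,0,0,0,0,1],[0,0,0,0,0,0,1],[0,0,0,0,0,2.0,1],[0,0,0,0,0,2.0,1],[0,0,0,0,0,2.0,1],[0,0,0,0,0,2.0,1],[0,0,0,0,0,2.0,1],[0,0,0,0,0,1.6,1],[0,0,0,0,0,1.3,1],[0,0,0,0,0,0,1],[0,0,0,0,0,0,1]]]}}

```text
clock: 15.83
tool_pos: [600.0, 178.5, 58.3]
ee_rot: [-0.0, 0.744, 0.668, -0.001]
wrist_force: [0.2, -0.3, -0.4]
gripper_width: 0.2
```

Request:
{"fn": "move_arm", "kwargs": {"moves": [[[0,0,0,0,-0.3,0,1],[0,0,0,0,-0.3,0,1],[0,0,0,0,-0.2,0,1],[0,0,0,0,-0.1,0,1],[0,0,0,0,0,0,1],[0,0,0,0,0,0,1]]]}}

```text
clock: 16.33
tool_pos: [593.1, 179.6, 59.6]
ee_rot: [0.001, 0.744, 0.668, 0.001]
wrist_force: [5.8, -0.3, 1.0]
gripper_width: 0.8
```

```bash
python3 - <<'E'
from h import *
st()
cv2.imwrite('pics/w9.png',get_image('wrist'))
E
```

```text
ang -74.37247071204312 r 80.07578160979523 y -6.141358119028489 F tool [ 0.31366118  5.83713572 -0.95102799] 0.7615219027981884 16.3333
```

View pics/w9.png

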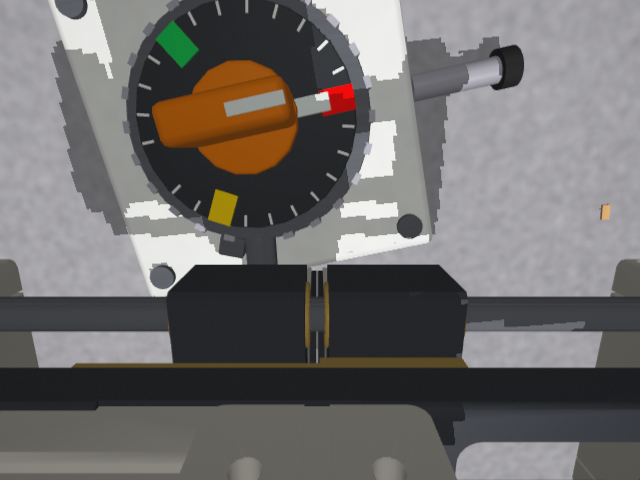

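Request:
{"fn": "move_arm", "kwargs": {"moves": [[[0,0,0,0,-0.2,0,1],[0,0,0,0,-0.2,0,1],[0,0,0,0,0,0,1],[0,0,0,0,0,0,1],[0,0,0,0,0,0,1]]]}}

```text
clock: 16.8
tool_pos: [592.6, 179.6, 60.0]
ee_rot: [0.003, 0.744, 0.668, 0.004]
wrist_force: [16.3, -0.7, -7.4]
gripper_width: 0.4
```

```bash
python3 - <<'E'
from h import *
st();s=sense();print(s['tool_pos'])
a=get_image('wrist');cv2.imwrite('pics/w10.png',cv2.resize(a[160:265,190:330],(800,600),interpolation=2))
E
```

```text
ang -74.7106499325633 r 79.90615576273333 y -6.18666948111003 F tool [ 1.03614853 16.25584912  7.59141461] 0.3933262173971294 16.8
[592.57075442 179.62200679  60.01585405]
```

View pics/w10.png

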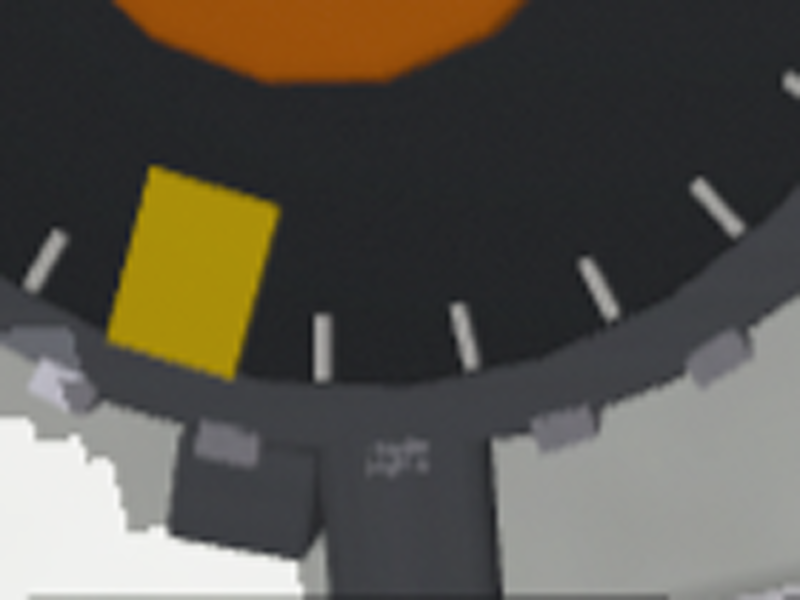

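Confirmed: the ring is solid with no finger near the nub, and its arm touches the nub at (320,490). I'll back off, rise and take a final look.

Request:
{"fn": "move_arm", "kwargs": {"moves": [[[0,0,0,0,0.4,0,1],[0,0,0,0,0.8,0,1],[0,0,0,0,0.8,0,1],[0,0,0,0,0,0,1],[0,0,0,0,0,-2,1],[0,0,0,0,0,-2.5,1],[0,0,0,0,0,-2.5,1],[0,0,0,0,0,-2.5,1],[0,0,0,0,0,-2.5,1],[0,0,0,0,0,-2.5,1],[0,0,0,0,0,0,1],[0,0,0,0,0,0,1],[0,0,0,0,0,0,1]]]}}

```text
clock: 17.93
tool_pos: [606.8, 177.9, 202.9]
ee_rot: [-0.0, 0.744, 0.668, -0.0]
wrist_force: [-0.9, -0.4, -0.4]
gripper_width: 0.6
```

```bash
python3 - <<'E'
from h import *
st(); print(sense()['wrist_force'])
try: measure('w11',rad=55)
except Exception as e: print(e)
a=cv2.imread('pics/w11.png');c=proj('wrist',[571,240,35]).astype(int);print(c)
x0=max(c[0]-90,0);y0=max(c[1]-75,0)
cv2.imwrite('pics/w11c.png',cv2.resize(a[y0:y0+150,x0:x0+180],(720,600),interpolation=2))
E
```

```text
ang -65.84317002826451 r 86.37308281276074 y -6.123619322957163 F tool [-0.47786901 -0.85390061  0.44687378] 0.6188495416587925 17.9333
[-0.90059386 -0.38401247 -0.44572001]
tcp [606.8 177.9 202.9] [-4.75400745e-04  7.43866065e-01  6.68328392e-01 -4.60559487e-04] qv 0.015388294379172513 clk 17.9333
c [571.49496004 256.46447385  33.5       ]
red 5.7 38.1
green 126.7 37.4
yellow -114.7 37.1
white3 5.5 30.5
handle 0.68 -94.1 74.1
[265 151]
```

View pics/w11c.png

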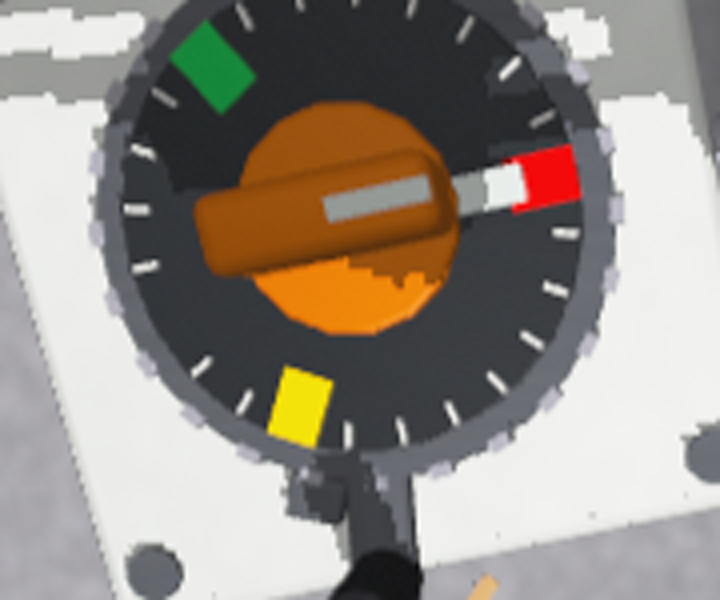

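The pointer is centred on red (5.5° against 5.7°), the ring's arm is against its stop, and the gripper is clear.

```bash
python3 -c "
from h import *
print(order.sign_off())"
```

```text
the job is handed in; nothing more can be done
None
```

I turned the orange knob clockwise about 40° onto the red mark and let go. I then swung the lock ring clockwise by its handle to its end stop, let go, and handed the job in at about 18 s.

- **Knob:** in the last picture the pointer was at 5.5° and the red mark at 5.7°, so it is on the mark. I set it before touching the ring.
- **Ring:** the handle stayed at about -94° while the push rose to 30 N. A second push from behind with closed fingers, clear of the stop nub, moved it about 0.5 mm as the force rose from 6 to 16 N. The ring's arm lies against the nub.
- **Disagreement:** the ring travelled about 0.85 rad by my measure, less than the full 0.95. It probably did not start fully loose, but I have no measurement of its starting angle to confirm that.
- **Blue stop:** its knob and handle look the same before and after in the top pictures. The network did not find the blue handle in the later top picture, so I compared that by eye.
- **Early misreading:** one centre estimate was 8 mm off because I paired a picture with a later arm pose. I measured again before grasping.

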